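# Re-kit power components in reverse order

## Robot

A 6-joint arm with a two-finger parallel gripper is mounted at the origin on the work surface. World frame = base frame: x ahead of the robot, y to its left, z up, the work surface at z = 0. Lengths are in m, angles in degrees, forces in N, time in s.
With the tool pointing down it reaches from about 0.25 to 0.725 m from the base axis. Payload 9.7 kg.
Tool frame: the origin (TCP) lies midway between the tips of the shut fingers; the grasp point (between the pads) lies 19 mm behind it; z points along the fingers, y is the line along which they close (so a half turn about z gives the same grasp; the last joint's range is limited). The gripper opens to 85 mm and grips with 20 to 120 N. Pads are 22 mm wide; open, the fingers measure 114 mm over their backs; the gripper's body (76 mm by 85 mm) begins 54 mm behind the grasp point. The pads swing forward as they close: fully open they stand 13 mm farther back than shut.
Start: joints at [74.083, 4.979, 10.078, 95.1, 0, 90], TCP at [0.151, 0.529, 0.231] pointing down, gripper open.
Joint ranges: [-179.16, 179.16], [-48.56, 103.87], [-65.8, 70.77], [-126.05, 130.52], [-82.76, 87.17], [-180, 180]. Speed limits (degrees/s): [127.2, 127.2, 147.25, 180, 180, 180].

## Interface

Orientations are given as [roll, pitch, yaw] about the fixed x, y, z axes, in that order (R = Rz(yaw) Ry(pitch) Rx(roll)).
In Python, from workcell import * gives the robot as it stands.
- The arm moves only by the tool servo_tool, never from a script. Its argument "moves" is a list of rows, each a list of 4 numbers: the shift along the world's x, y, z in a scale on which 1.0 is 80 cm, then the turn about the world's z in a scale on which 1.0 is 2 pi rad. A call has 1 to 20 rows; each row is the pose to reach, as a shift and turn from the pose commanded when the call began; what a row does not reach only later rows make up. A row lasts 1/12 s, in which the tool goes at most 41.7 mm and 7.16 degrees, less where a joint would pass 70% of its speed; a pose out of reach is approached as far as the arm can. No shift or turn number may pass 1 either way. A call with a gripper value outside its range is refused whole. "claw" is the closure, from 0 (fully open) to 1 (shut), set as the call begins (left out, the last holds). The fingers move at their own pace and stop on an object; "force" is the grip in N (left out, the last holds). Time passes only in rows, so rows that repeat a pose let the fingers close. It gives the time, the measured TCP pose, the force, the opening and the grip force at its end, in the units of the state.
- get_obs(): the state, without advancing time (a new reading comes with each control period).
- camera(name): name is "scene" or "top" or "wrist"; returns the picture (420x560x3 uint8, red, green, blue); there is no depth.
- get_calibration(name): a dict with "fx", "fy", "cx", "cy" (pixels), "rvec" (rotation vector, rad) and "tvec" (3), from world to camera coordinates, as OpenCV has them; the wrist camera has in their place "tool_from_camera" (4x4, takes a point from camera to tool coordinates, whose origin is the TCP and whose axes are the flange's). Camera axes: x right, y down, z forward; pixel columns grow to the right and rows downward; lengths in m; the calibration is good to about 2 mm. A picture is of the moment at which its call begins: read the wrist's pose just before it. get_calibration takes no time and is no camera call.
- job_done(): hands the job in; it is judged then, once.
The state is a dict: "time": time; "q": joint angles; "qd": joint speeds; "joint_efforts": joint torques, N m; "ee_pos": TCP position; "tcp_rot": TCP orientation; "wrist_force": force on the tool from outside, world axes, zero at the start; "torque": the same for the moment, N m; "opening": finger opening in m; "grasp_force": force on a finger pad.
Only numpy, scipy, OpenCV 4.12 (cv2) and the standard library are available. Lean on these libraries where they do the work, as an engineer would, in place of code of your own. Each camera call takes 0.05 s, during which the arm holds its last target. There are 200 camera calls.

## Task

Move the four power components from the black cups on the aluminium rail into the grey kit tray, in reverse order: the one nearest the robot on the rail goes into the pocket farthest from the robot, the second nearest into the second farthest, the third into the second nearest, and the farthest into the nearest. One component per pocket, each left standing upright on the pocket's floor and let go.

Things in the scene. Friction and masses are not known exactly. Their poses are not given: they have to be found in the camera images.
- capacitor: Snap-in electrolytic capacitor: upright black cylinder with an aluminium disc on top, diameter 30 mm, 45 mm tall, about 45 g; grip it by its diameter. Origin: centre of its underside, z up. Starts upright in one of the cups.
- heatsink: Bare aluminium finned heat sink standing upright, 34 mm along its x, 28 mm along its y, 40 mm tall, about 70 g; from above six parallel fins along y; grip it across y (over the fin ends) or x. Origin: centre of its underside, z up. Starts upright in one of the cups.
- choke: Toroidal choke: an upright copper-wound ring (38 mm overall, ring lies in its x-z plane, 14 mm thick along y) on a black base 34 x 24 mm, 4 mm thick; overall height 41 mm, about 50 g; grip the ring across y (14 mm). Origin: centre of its underside, z up. Starts upright in one of the cups.
- transformer: Small transformer: dark steel core 36 mm along its x and 18 mm along y, with a pale coil 22 x 30 mm bulging out of both y faces between 5 and 33 mm height, on a white base 36 x 30 mm, 4 mm thick; 38 mm tall, about 140 g; grip it across y over the coil (30 mm). Origin: centre of its underside, z up. Starts upright in one of the cups.
- cup_capacitor: The one of four identical black square cups on the rail in which the capacitor stands at the start (fixed to the rail, does not move). 60 mm square outside, 54 mm inside, floor 4 mm thick, rim 11 mm above its origin. Origin: centre of its underside, which is on top of the rail.
- cup_heatsink: The one of four identical black square cups on the rail in which the heatsink stands at the start (fixed to the rail, does not move). 60 mm square outside, 54 mm inside, floor 4 mm thick, rim 11 mm above its origin. Origin: centre of its underside, which is on top of the rail.
- cup_choke: The one of four identical black square cups on the rail in which the choke stands at the start (fixed to the rail, does not move). 60 mm square outside, 54 mm inside, floor 4 mm thick, rim 11 mm above its origin. Origin: centre of its underside, which is on top of the rail.
- cup_transformer: The one of four identical black square cups on the rail in which the transformer stands at the start (fixed to the rail, does not move). 60 mm square outside, 54 mm inside, floor 4 mm thick, rim 11 mm above its origin. Origin: centre of its underside, which is on top of the rail.
- rail: Aluminium rail 262 x 66 mm, 8 mm thick, fixed to the bench on the left or the right, carrying the four cups in a row along its x, centred at x = -93, -31, +31 and +93 mm, y = 0. Origin: centre of its underside, on the bench. +x points away from the robot (within 0.25 rad): x = -93 mm is the nearest place.
- tray: Grey kit tray, 252 x 66 mm, fixed, on the other side from the rail; a row of four square pockets along its x, centred at x = -93, -31, +31, +93 mm, y = 0, each 58 x 58 mm inside, empty at the start. Pocket floor 6 mm, rims and 4 mm thick partitions 14 mm above the origin. Origin: centre of its underside, on the bench. +x points away from the robot (within 0.25 rad): -93 is the nearest pocket.

How it is judged:
By the outcome, as a careful person would: the job done as asked, in the order asked, and still so for the second after the job is handed in, with the robot touching nothing.
It also fails if it takes over 96 s, if anything falls off the work surface, if the arm or the gripper's body presses on something with over 40 N, if the wrist force passes 120 N, or if a joint passes its speed limit or range.

## Working session

There is one attempt and no reset: what is moved stays moved. The work goes in short steps, Python scripts to look and compute and a tool call to move; the robot and the scene stay as the last step left them, time stands still between calls to the robot, and variables do not carry over. Pictures are saved under pics/ and viewed, at most 14 in all, crops included, and the job is handed in when it is done.

Besides the shell and the picture viewer there is one more tool, called after "Call:" in YAML: its name, and indented under it one key for each argument. servo_tool: Moves the arm, as the interface text tells. Its arguments: {"type":"object","properties":{"moves":{"type":"array","items":{"type":"array","items":{"type":"number"}}},"claw":{"type":"number"},"force":{"type":"number"}},"required":["moves"]}

```bash
mkdir -p pics; python3 - <<'E'
from workcell import *
import cv2
for n in("top","scene"):
    cv2.imwrite(f"pics/{n}0.png",camera(n)[:,:,::-1]); print(n,get_calibration(n))
print(get_calibration("wrist"));print(get_obs())
E
```

```text
top {'fx': 522.8790716791638, 'fy': 522.8790716791638, 'cx': 282.0312600080104, 'cy': 225.71218602172075, 'rvec': array([ 2.13249258, -2.16742353,  0.18909581]), 'tvec': array([-0.01863591,  0.55556286,  0.94487118])}
scene {'fx': 431.38067144023796, 'fy': 431.38067144023796, 'cx': 288.2789153866337, 'cy': 203.72014476002897, 'rvec': array([ 2.23429484,  0.55965662, -0.27370646]), 'tvec': array([-0.4944281 , -0.13394348,  1.0140604 ])}
{'fx': 353.374505407437, 'fy': 353.374505407437, 'cx': 281.3402299004527, 'cy': 211.42454529011164, 'tool_from_camera': array([[-4.53698356e-04, -9.59745498e-01, -2.80870741e-01,
         7.03709414e-02],
       [ 9.99998995e-01, -5.82391430e-05, -1.41632106e-03,
        -2.05704691e-04],
       [ 1.34295009e-03, -2.80871101e-01,  9.59744560e-01,
        -1.43047682e-01],
       [ 0.00000000e+00,  0.00000000e+00,  0.00000000e+00,
         1.00000000e+00]])}
{'time': 0.1, 'q': array([ 7.40834312e+01,  5.00722347e+00,  1.00373320e+01,  9.50982276e+01,
       -3.04671671e-05,  9.00011095e+01]), 'qd': array([ 0.11646063, -0.08045035,  0.16014071,  0.05105504, -0.00303941,
        0.00298098]), 'joint_efforts': array([-5.91487060e-04, -5.21561873e+01,  4.65651798e+01,  1.59554800e-02,
       -8.74464422e-05,  3.41898094e-06]), 'ee_pos': array([0.15077398, 0.52871526, 0.23064603]), 'tcp_rot': array([-1.79931881e+02,  3.17862065e-05,  1.64082322e+02]), 'wrist_force': array([ 0.670819  ,  0.88910125, -0.22481321]), 'torque': array([ 0.03380146,  0.01450353, -0.01714006]), 'grasp_force': 0.0, 'opening': 0.08534025560732657}
```

View pics/top0.png

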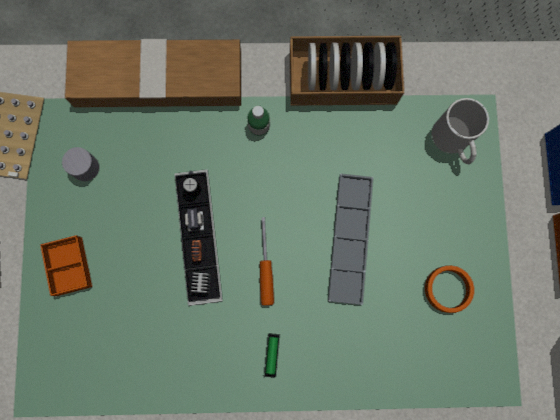

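View pics/scene0.png

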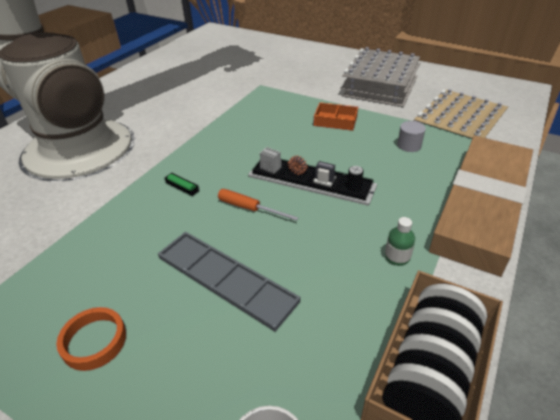

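The rail is on the left (nearest first: heatsink, choke, transformer, capacitor) and the tray is on the right. I'll enlarge both.

```bash
python3 - <<'E'
import cv2
a=cv2.imread("pics/top0.png")
c=cv2.resize(a[165:310,165:230],None,fx=4,fy=4,interpolation=cv2.INTER_CUBIC)
d=cv2.resize(a[165:310,315:385],None,fx=4,fy=4,interpolation=cv2.INTER_CUBIC)
cv2.imwrite("pics/crop1.png",cv2.hconcat([c,d]))
E
```

```text
(no output)
```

View pics/crop1.png

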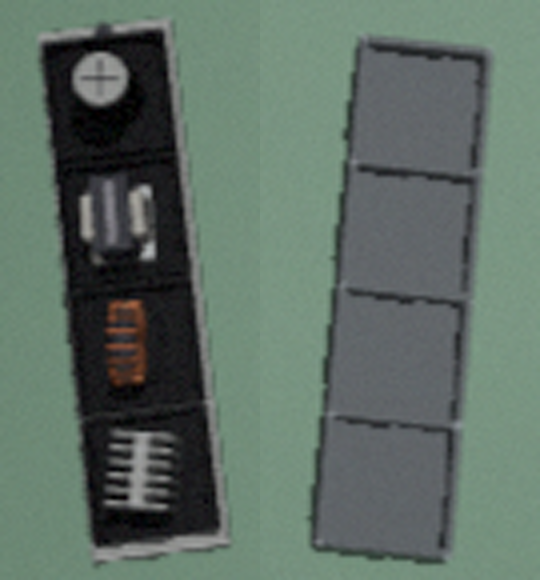

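```bash
cat > h.py <<'E'
import numpy as np, cv2
from workcell import *
from scipy.spatial.transform import Rotation as Ro
def ray2world(cal,R,t,px,z):  # R,t world->cam
    d=np.array([(px[0]-cal["cx"])/cal["fx"],(px[1]-cal["cy"])/cal["fy"],1])
    C=-R.T@t; w=R.T@d
    return C+w*(z-C[2])/w[2]
def top(px,z):
    c=get_calibration("top"); return ray2world(c,cv2.Rodrigues(c["rvec"])[0],c["tvec"],px,z)
def wrist_pose(o):
    T=np.eye(4);T[:3,:3]=Ro.from_euler("xyz",o["tcp_rot"],degrees=True).as_matrix();T[:3,3]=o["ee_pos"];return T
def wrist(T,px,z):
    c=get_calibration("wrist");W=np.linalg.inv(T@c["tool_from_camera"]);return ray2world(c,W[:3,:3],W[:3,3],px,z)
E
python3 - <<'E'
from h import *
def L(a,b,z): return top((165+a/4-.375,165+b/4-.375),z)
def Rr(a,b,z): return top((315+(a-260)/4-.375,165+b/4-.375),z)
p=lambda n,v:print(n,np.round(v*1000,1)[:2])
def box(n,q):
    q=np.array(q);c=q.mean(0);d=(q[0]+q[1]-q[2]-q[3])/2
    p(n,c);print(' yaw',np.degrees(np.arctan2(d[1],d[0])),np.hypot(*d[:2]),np.hypot(*(q[0]-q[1])[:2]));u=d[:2]/np.hypot(*d[:2])
    for s in(-93,-31,31,93):print('  ',np.round(c[:2]*1000+s*u,1))
box('rail',[L(40,36,.008),L(166,24,.008),L(228,541,.008),L(95,563,.008)])
box('tray',[Rr(362,38,.014),Rr(490,48,.014),Rr(445,560,.014),Rr(313,545,.014)])
p('cap',L(100,78,.057));p('trafo',L(110,213,.050));p('choke',L(127,343,.045));p('hs',L(140,470,.052))
E
```

```text
rail [542.6 136.3]
 yaw 6.714396589306594 0.25845835133354 0.06244812645423073
   [450.3 125.5]
   [511.8 132.7]
   [573.4 140. ]
   [635.  147.2]
tray [ 534.  -160.8]
 yaw -7.404910582482579 0.2513670655667943 0.06368840783513223
   [ 441.7 -148.8]
   [ 503.2 -156.8]
   [ 564.7 -164.8]
   [ 626.2 -172.8]
cap [634.8 145. ]
trafo [571.5 140.8]
choke [510.7 133.2]
hs [451.2 125.8]
```

The manual's scale: shifts go in shares of 80 cm and turns go in shares of 2 pi rad. Converting my numbers, -39.4 cm / 80 = -0.4925, 36 cm / 80 = 0.45, 0.394 rad / 6.2832 = 0.0627.

Call:
servo_tool:
  moves:
    - [0.45,-0.4925,0,0.0627]
    - [0.45,-0.4925,0,0.0627]
    - [0.45,-0.4925,0,0.0627]
    - [0.45,-0.4925,0,0.0627]
    - [0.45,-0.4925,0,0.0627]
    - [0.45,-0.4925,0,0.0627]
    - [0.45,-0.4925,0,0.0627]
    - [0.45,-0.4925,0,0.0627]
    - [0.45,-0.4925,0,0.0627]
    - [0.45,-0.4925,0,0.0627]
    - [0.45,-0.4925,0,0.0627]
    - [0.45,-0.4925,0,0.0627]
    - [0.45,-0.4925,0,0.0627]
    - [0.45,-0.4925,0,0.0627]
    - [0.45,-0.4925,0,0.0627]
    - [0.45,-0.4925,0,0.0627]
    - [0.45,-0.4925,0,0.0627]
    - [0.45,-0.4925,0,0.0627]
    - [0.45,-0.4925,0,0.0627]
    - [0.45,-0.4925,0,0.0627]
  claw: 0
  force: 40

```text
time: 1.77
ee_pos: [0.5104, 0.1357, 0.2315]
tcp_rot: [180.0, 0.0, -173.3]
wrist_force: [-0.2, -0.4, -0.3]
opening: 0.0853
grasp_force: 0.0
```

```bash
python3 - <<'E'
from h import *
o=get_obs();T=wrist_pose(o);im=camera("wrist")[:,:,::-1];np.save("T1.npy",T)
print(o["time"],o["ee_pos"],o["tcp_rot"],o["q"],o["wrist_force"])
cv2.imwrite("pics/w1.png",im)
c=get_calibration("wrist");W=np.linalg.inv(T@c["tool_from_camera"])
for x,y in((.4503,.1255),(.635,.1472)):
  p=W[:3,:3]@[x,y,.03]+W[:3,3];print(p[0]/p[2]*c["fx"]+c["cx"],p[1]/p[2]*c["fy"]+c["cy"])
E
```

```text
1.7667 [0.51040225 0.13570138 0.23151743] [ 1.79996775e+02  2.11485462e-02 -1.73255758e+02] [1.48887647e+01 1.94515555e+00 6.92066684e+00 9.49541191e+01
 1.96658467e-04 8.14452192e+00] [-0.19895381 -0.40761801 -0.27681526]
279.14819351519174 118.77519633895271
279.3930583454207 294.8880645048474
```

View pics/w1.png

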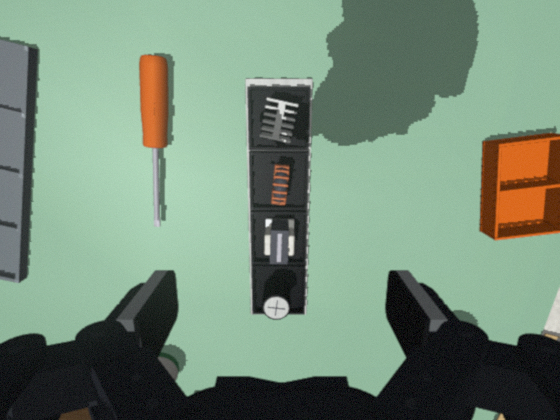

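```bash
python3 - <<'E'
import cv2
a=cv2.imread("pics/w1.png")
c=cv2.resize(a[70:210,230:330],None,fx=4,fy=4,interpolation=cv2.INTER_CUBIC)
d=cv2.resize(a[190:330,230:330],None,fx=4,fy=4,interpolation=cv2.INTER_CUBIC)
cv2.imwrite("pics/crop2.png",cv2.hconcat([c,d]))
E
```

```text
(no output)
```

View pics/crop2.png

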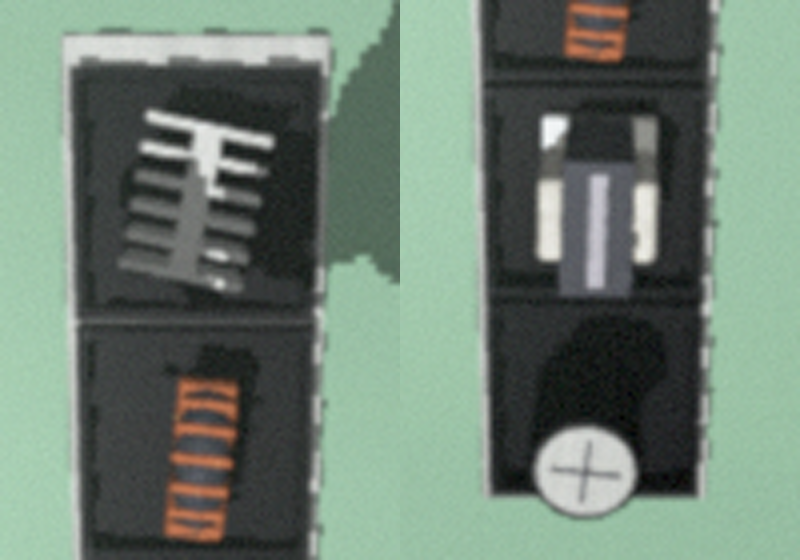

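```bash
python3 - <<'E'
from h import *
T=np.load("T1.npy")
def A(a,b,z,o=0):
    return wrist(T,(230+(a-o)/4-.375,(190 if o else 70)+b/4-.375),z)[:2]*1000
def rep(n,near,far):
    d=far-near;print(n,np.round((far+near)/2,1),'yaw',round(np.degrees(np.arctan2(d[1],d[0])),1),np.hypot(*d))
h=[A(*p,.052) for p in((148,113),(272,141),(242,288),(120,264))]
rep('hs',(h[0]+h[1])/2,(h[2]+h[3])/2); print(np.hypot(*(h[0]-h[1])))
rep('choke',A(208,380,.034),A(196,538,.034))
c=[A(*p,.05,400) for p in((558,162),(632,162),(633,295),(560,295))]
rep('tr',(c[0]+c[1])/2,(c[2]+c[3])/2)
print('cap',A(586,471,.057,400))
r=[A(64,36,.008),A(328,36,.008),A(704,496,.008,400),A(488,496,.008,400)]
rep('rail',(r[0]+r[1])/2,(r[2]+r[3])/2)
E
```

```text
hs [451.  125.2] yaw -4.8 32.55638347174293
27.64403588838613
choke [512.3 133.7] yaw 2.4 39.65515086043414
tr [571.3 139.1] yaw 7.2 35.18425964173842
cap [634.25812267 143.94606685]
rail [542.8 135.5] yaw 6.6 260.43478048855434
```

In the tool's units: -20.7 cm / 80 = -0.2588, -19.5 cm / 80 = -0.2438, -0.207 rad / 6.2832 = -0.0329.

Call:
servo_tool:
  moves:
    - [-0.0375,-0.0063,-0.05,-0.0159]
    - [-0.075,-0.0125,-0.1,-0.0318]
    - [-0.075,-0.0125,-0.15,-0.0329]
    - [-0.075,-0.0125,-0.1875,-0.0329]
    - [-0.075,-0.0125,-0.225,-0.0329]
    - [-0.075,-0.0125,-0.2438,-0.0329]
    - [-0.075,-0.0125,-0.2588,-0.0329]
    - [-0.075,-0.0125,-0.2588,-0.0329]
    - [-0.075,-0.0125,-0.2588,-0.0329]
    - [-0.075,-0.0125,-0.2588,-0.0329]
    - [-0.075,-0.0125,-0.2588,-0.0329]

```text
time: 2.73
ee_pos: [0.4519, 0.1252, 0.0259]
tcp_rot: [180.0, 0.1, 174.8]
wrist_force: [0.5, -0.8, 0.0]
opening: 0.0855
grasp_force: 0.0
```

Call:
servo_tool:
  moves:
    - [0,0,0,0]
    - [0,0,0,0]
    - [0,0,0,0]
    - [0,0,0,0]
    - [0,0,0,0]
    - [0,0,0,0]
    - [0,0,0,0]
    - [0,0,0,0]
    - [0,0,0,0]
    - [0,0,0,0]
    - [0,0,0,0]
    - [0,0,0,0]
  claw: 1
  force: 40

```text
time: 3.73
ee_pos: [0.451, 0.125, 0.0245]
tcp_rot: [180.0, 0.0, 174.8]
wrist_force: [-0.3, -0.2, 5.2]
opening: 0.0274
grasp_force: 40.5
```

In the tool's units: -29.8 cm / 80 = -0.3725, 17.5 cm / 80 = 0.2188, -0.038 rad / 6.2832 = -0.006.

Call:
servo_tool:
  moves:
    - [0,0,0.0125,0]
    - [0,0,0.05,0]
    - [0,0,0.1,0]
    - [0.025,-0.0375,0.1125,0]
    - [0.05,-0.0813,0.1125,0]
    - [0.075,-0.125,0.1125,0]
    - [0.1,-0.1688,0.1125,-0.0016]
    - [0.125,-0.2125,0.1125,-0.0032]
    - [0.15,-0.2563,0.1125,-0.0048]
    - [0.175,-0.3,0.1125,-0.006]
    - [0.2,-0.3438,0.1125,-0.006]
    - [0.2188,-0.3725,0.1,-0.006]
    - [0.2188,-0.3725,0.075,-0.006]
    - [0.2188,-0.3725,0.05,-0.006]
    - [0.2188,-0.3725,0.025,-0.006]
    - [0.2188,-0.3725,0.0125,-0.006]
    - [0.2188,-0.3725,0.0025,-0.006]
    - [0.2188,-0.3725,-0.0063,-0.006]
    - [0.2188,-0.3725,-0.0063,-0.006]
    - [0.2188,-0.3725,-0.0063,-0.006]

```text
time: 5.4
ee_pos: [0.6262, -0.173, 0.0201]
tcp_rot: [-180.0, 0.1, 172.6]
wrist_force: [0.7, -0.2, -0.7]
opening: 0.0274
grasp_force: 40.1
```

Call:
servo_tool:
  moves:
    - [0,0,0,0]
    - [0,0,0,0]
    - [0,0,0,0]

```text
time: 5.65
ee_pos: [0.6261, -0.1731, 0.0199]
tcp_rot: [-180.0, 0.0, 172.6]
wrist_force: [-0.4, -0.8, -0.5]
opening: 0.0274
grasp_force: 40.1
```

Call:
servo_tool:
  moves:
    - [0,0,-0.0013,0]
    - [0,0,-0.0013,0]
    - [0,0,-0.0013,0]

```text
time: 5.9
ee_pos: [0.626, -0.1731, 0.0185]
tcp_rot: [180.0, 0.0, 172.6]
wrist_force: [1.2, 1.2, 0.1]
opening: 0.0272
grasp_force: 40.3
```

In the tool's units: 19 cm / 80 = 0.2375, 15.5 cm / 80 = 0.1938, 0.1 rad / 6.2832 = 0.0159.

Call:
servo_tool:
  moves:
    - [0,0,0,0]
    - [0,0,0,0]
    - [0,0,0,0]
    - [0,0,0,0]
    - [0,0,0,0]
    - [0,0,0,0]
    - [0,0,0,0]
    - [0,0,0,0]
    - [0,0,0.0375,0]
    - [0,0,0.0875,0]
    - [-0.0125,0.02,0.125,0]
    - [-0.0375,0.0625,0.15,0.008]
    - [-0.0625,0.1063,0.15,0.0159]
    - [-0.0875,0.15,0.15,0.0159]
    - [-0.1125,0.1938,0.15,0.0159]
    - [-0.1375,0.2375,0.15,0.0159]
    - [-0.1375,0.2375,0.15,0.0159]
    - [-0.1375,0.2375,0.15,0.0159]
  claw: 0

```text
time: 7.4
ee_pos: [0.5153, 0.0184, 0.1389]
tcp_rot: [180.0, 0.1, 178.5]
wrist_force: [0.2, -0.5, 0.1]
opening: 0.085
grasp_force: 0.0
```

```bash
python3 - <<'E'
from h import *
o=get_obs();T=wrist_pose(o);im=camera("top")[:,:,::-1]
print(o["time"],o["ee_pos"],o["tcp_rot"],o["opening"])
cv2.imwrite("pics/t2.png",im)
E
```

```text
7.4 [0.51528391 0.01844412 0.13890396] [1.79997564e+02 6.79588478e-02 1.78532648e+02] 0.0850458744408975
```

View pics/t2.png

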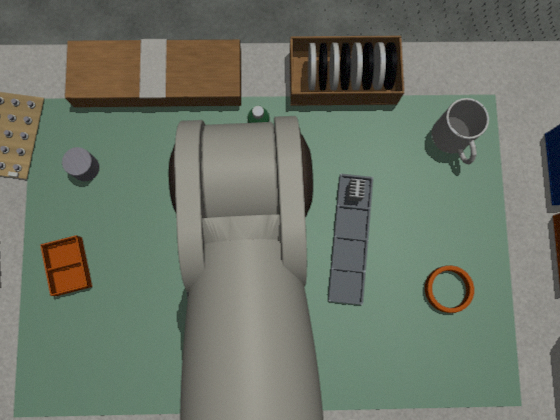

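The heatsink stands in the far pocket, top at about pixel (357,187). The choke is next.

In the tool's units: 11.65 cm / 80 = 0.1456, -11.5 cm / 80 = -0.1438, 0.071 rad / 6.2832 = 0.0113.

Call:
servo_tool:
  moves:
    - [-0.005,0.0438,0,0.0113]
    - [-0.005,0.0875,0,0.0113]
    - [-0.005,0.125,0,0.0113]
    - [-0.005,0.1456,-0.0063,0.0113]
    - [-0.005,0.1456,-0.025,0.0113]
    - [-0.005,0.1456,-0.0625,0.0113]
    - [-0.005,0.1456,-0.1,0.0113]
    - [-0.005,0.1456,-0.1313,0.0113]
    - [-0.005,0.1456,-0.1438,0.0113]
    - [-0.005,0.1456,-0.1438,0.0113]
    - [-0.005,0.1456,-0.1438,0.0113]
    - [-0.005,0.1456,-0.1438,0.0113]

```text
time: 8.45
ee_pos: [0.5131, 0.1332, 0.025]
tcp_rot: [180.0, 0.1, -177.6]
wrist_force: [0.0, -0.1, -0.1]
opening: 0.0855
grasp_force: 0.0
```

Call:
servo_tool:
  moves:
    - [0,0,0,0]
    - [0,0,0,0]
    - [0,0,0,0]
    - [0,0,0,0]
    - [0,0,0,0]
    - [0,0,0,0]
    - [0,0,0,0]
    - [0,0,0,0]
    - [0,0,0,0]
    - [0,0,0,0]
    - [0,0,0,0]
    - [0,0,0,0]
    - [0,0,0,0]
  claw: 1
  force: 40

```text
time: 9.53
ee_pos: [0.512, 0.1335, 0.0236]
tcp_rot: [180.0, 0.0, -177.6]
wrist_force: [-0.1, 0.7, 4.6]
opening: 0.0134
grasp_force: 39.7
```

In the tool's units: -29.8 cm / 80 = -0.3725, -28 cm / 80 = -0.35, -0.171 rad / 6.2832 = -0.0272.

Call:
servo_tool:
  moves:
    - [0,0,0.0125,0]
    - [0,0,0.05,0]
    - [0,0,0.1,0]
    - [0.0075,-0.0438,0.1125,-0.0032]
    - [0.015,-0.0875,0.1125,-0.008]
    - [0.0225,-0.1313,0.1125,-0.0127]
    - [0.03,-0.175,0.1125,-0.0175]
    - [0.0375,-0.2188,0.1125,-0.0223]
    - [0.045,-0.2625,0.1125,-0.0272]
    - [0.0538,-0.3063,0.1125,-0.0272]
    - [0.0625,-0.35,0.1125,-0.0272]
    - [0.0663,-0.3725,0.1,-0.0272]
    - [0.0663,-0.3725,0.075,-0.0272]
    - [0.0663,-0.3725,0.0438,-0.0272]
    - [0.0663,-0.3725,0.0188,-0.0272]
    - [0.0663,-0.3725,0.0038,-0.0272]
    - [0.0663,-0.3725,-0.0038,-0.0272]
    - [0.0663,-0.3725,-0.0063,-0.0272]
    - [0.0663,-0.3725,-0.0075,-0.0272]
    - [0.0663,-0.3725,-0.0075,-0.0272]

```text
time: 11.2
ee_pos: [0.5654, -0.1646, 0.0184]
tcp_rot: [-180.0, 0.1, 172.6]
wrist_force: [-0.1, -0.5, 0.1]
opening: 0.0134
grasp_force: 39.3
```

Call:
servo_tool:
  moves:
    - [0,0,0,0]
    - [0,0,0,0]
    - [0,0,0,0]
    - [0,0,0,0]

```text
time: 11.53
ee_pos: [0.5651, -0.1646, 0.0177]
tcp_rot: [-180.0, 0.0, 172.6]
wrist_force: [0.8, 0.5, -0.8]
opening: 0.0133
grasp_force: 39.3
```

In the tool's units: 30.4 cm / 80 = 0.38, 28 cm / 80 = 0.35, 0.251 rad / 6.2832 = 0.0399.

Call:
servo_tool:
  moves:
    - [0,0,0,0]
    - [0,0,0,0]
    - [0,0,0,0]
    - [0,0,0,0]
    - [0,0,0,0]
    - [0,0,0,0]
    - [0,0,0,0]
    - [0,0,0.0313,0]
    - [0,0,0.0813,0]
    - [0,0,0.125,0]
    - [0.0013,0.0438,0.125,0.0032]
    - [0.0025,0.0875,0.125,0.008]
    - [0.0025,0.1313,0.125,0.0127]
    - [0.0038,0.175,0.125,0.0175]
    - [0.0038,0.2188,0.125,0.0239]
    - [0.005,0.2625,0.125,0.0318]
    - [0.0063,0.3063,0.125,0.0399]
    - [0.0075,0.35,0.125,0.0399]
    - [0.0075,0.38,0.1125,0.0399]
    - [0.0075,0.38,0.1,0.0399]
  claw: 0

```text
time: 13.2
ee_pos: [0.571, 0.1437, 0.0974]
tcp_rot: [179.9, 0.1, -172.8]
wrist_force: [0.3, -1.2, -0.3]
opening: 0.0857
grasp_force: 0.0
```

In the tool's units: -7.5 cm / 80 = -0.0938, -6.8 cm / 80 = -0.085.

Call:
servo_tool:
  moves:
    - [0,0,-0.0313,0]
    - [0,0,-0.0625,0]
    - [0,0,-0.085,0]
    - [0,0,-0.0938,0]
    - [0,0,-0.0938,0]
    - [0,0,-0.0938,0]
    - [0,0,-0.0938,0]

```text
time: 13.78
ee_pos: [0.5717, 0.1394, 0.0239]
tcp_rot: [180.0, 0.1, -173.0]
wrist_force: [0.0, -0.8, 0.0]
opening: 0.0853
grasp_force: 0.0
```

Call:
servo_tool:
  moves:
    - [0,0,0,0]
    - [0,0,0,0]
    - [0,0,0,0]
    - [0,0,0,0]
    - [0,0,0,0]
    - [0,0,0,0]
    - [0,0,0,0]
    - [0,0,0,0]
    - [0,0,0,0]
    - [0,0,0,0]
    - [0,0,0,0]
    - [0,0,0,0]
  claw: 1
  force: 50

```text
time: 14.78
ee_pos: [0.5711, 0.1395, 0.0228]
tcp_rot: [180.0, 0.1, -173.0]
wrist_force: [-0.6, -0.3, 5.0]
opening: 0.0294
grasp_force: 50.9
```

In the tool's units: -29.6 cm / 80 = -0.37, -6.8 cm / 80 = -0.085, -0.251 rad / 6.2832 = -0.0399.

Call:
servo_tool:
  moves:
    - [0,0,0.0125,0]
    - [0,0,0.05,0]
    - [0,0,0.1,0]
    - [-0.0088,-0.0438,0.1125,-0.0032]
    - [-0.0175,-0.0875,0.1125,-0.008]
    - [-0.0263,-0.1313,0.1125,-0.0159]
    - [-0.035,-0.175,0.1125,-0.0239]
    - [-0.045,-0.2188,0.1125,-0.0318]
    - [-0.055,-0.2625,0.1125,-0.0399]
    - [-0.0675,-0.3063,0.1125,-0.0399]
    - [-0.08,-0.35,0.1125,-0.0399]
    - [-0.085,-0.37,0.1,-0.0399]
    - [-0.085,-0.37,0.075,-0.0399]
    - [-0.085,-0.37,0.0438,-0.0399]
    - [-0.085,-0.37,0.0188,-0.0399]
    - [-0.085,-0.37,0.0038,-0.0399]
    - [-0.085,-0.37,-0.0038,-0.0399]
    - [-0.085,-0.37,-0.0063,-0.0399]
    - [-0.085,-0.37,-0.0075,-0.0399]
    - [-0.085,-0.37,-0.0075,-0.0399]

```text
time: 16.45
ee_pos: [0.5035, -0.1566, 0.0172]
tcp_rot: [-180.0, 0.1, 172.6]
wrist_force: [-0.4, 0.4, -1.9]
opening: 0.0292
grasp_force: 50.2
```

Call:
servo_tool:
  moves:
    - [0,0,0,0]
    - [0,0,0,0]
    - [0,0,0,0]
    - [0,0,0,0]

```text
time: 16.78
ee_pos: [0.5032, -0.1566, 0.0168]
tcp_rot: [-180.0, 0.0, 172.6]
wrist_force: [0.4, -0.4, 1.3]
opening: 0.0291
grasp_force: 50.5
```

In the tool's units: 30.1 cm / 80 = 0.3763, 13.15 cm / 80 = 0.1644, 0.246 rad / 6.2832 = 0.0392.

Call:
servo_tool:
  moves:
    - [0,0,0,0]
    - [0,0,0,0]
    - [0,0,0,0]
    - [0,0,0,0]
    - [0,0,0,0]
    - [0,0,0,0]
    - [0,0,0,0]
    - [0,0,0.0313,0]
    - [0,0,0.0813,0]
    - [0,0,0.125,0]
    - [0.0163,0.0413,0.125,0.0032]
    - [0.0338,0.0825,0.125,0.008]
    - [0.0513,0.1238,0.125,0.0127]
    - [0.07,0.165,0.125,0.0175]
    - [0.0875,0.2063,0.125,0.0239]
    - [0.1063,0.2475,0.125,0.0318]
    - [0.125,0.2888,0.125,0.0392]
    - [0.1438,0.33,0.125,0.0392]
    - [0.1644,0.3763,0.125,0.0392]
    - [0.1644,0.3763,0.1125,0.0392]
  claw: 0

```text
time: 18.45
ee_pos: [0.6367, 0.1504, 0.1068]
tcp_rot: [179.9, 0.2, -173.0]
wrist_force: [1.8, 0.3, 0.9]
opening: 0.0855
grasp_force: 0.0
```

In the tool's units: -8 cm / 80 = -0.1, -7.5 cm / 80 = -0.0938.

Call:
servo_tool:
  moves:
    - [0,0,0,0]
    - [0,0,-0.0375,0]
    - [0,0,-0.075,0]
    - [0,0,-0.0938,0]
    - [0,0,-0.1,0]
    - [0,0,-0.1,0]
    - [0,0,-0.1,0]
    - [0,0,-0.1,0]

```text
time: 19.12
ee_pos: [0.6352, 0.1442, 0.0283]
tcp_rot: [180.0, 0.1, -173.3]
wrist_force: [0.5, -0.5, 0.6]
opening: 0.0854
grasp_force: 0.0
```

Call:
servo_tool:
  moves:
    - [0,0,0,0]
    - [0,0,0,0]
    - [0,0,0,0]
    - [0,0,0,0]
    - [0,0,0,0]
    - [0,0,0,0]
    - [0,0,0,0]
    - [0,0,0,0]
    - [0,0,0,0]
    - [0,0,0,0]
    - [0,0,0,0]
    - [0,0,0,0]
  claw: 1
  force: 40

```text
time: 20.12
ee_pos: [0.6345, 0.1445, 0.0267]
tcp_rot: [180.0, 0.0, -173.3]
wrist_force: [0.1, 0.2, 5.5]
opening: 0.0293
grasp_force: 39.5
```

In the tool's units: -29.3 cm / 80 = -0.3663, -19.3 cm / 80 = -0.2413, -0.246 rad / 6.2832 = -0.0392.

Call:
servo_tool:
  moves:
    - [0,0,0.0125,0]
    - [0,0,0.05,0]
    - [0,0,0.1,0]
    - [-0.0238,-0.0363,0.1125,-0.0032]
    - [-0.0488,-0.0738,0.1125,-0.008]
    - [-0.0725,-0.11,0.1125,-0.0159]
    - [-0.0963,-0.1463,0.1125,-0.0239]
    - [-0.12,-0.1825,0.1125,-0.0318]
    - [-0.145,-0.22,0.1125,-0.0392]
    - [-0.1688,-0.2563,0.1125,-0.0392]
    - [-0.1925,-0.2925,0.1125,-0.0392]
    - [-0.2175,-0.33,0.1125,-0.0392]
    - [-0.2413,-0.3663,0.1125,-0.0392]
    - [-0.2413,-0.3663,0.1,-0.0392]
    - [-0.2413,-0.3663,0.075,-0.0392]
    - [-0.2413,-0.3663,0.0438,-0.0392]
    - [-0.2413,-0.3663,0.0188,-0.0392]
    - [-0.2413,-0.3663,0.0038,-0.0392]
    - [-0.2413,-0.3663,-0.0038,-0.0392]
    - [-0.2413,-0.3663,-0.0063,-0.0392]

```text
time: 21.78
ee_pos: [0.441, -0.1483, 0.0207]
tcp_rot: [180.0, -0.1, 172.6]
wrist_force: [-0.3, -0.1, -0.3]
opening: 0.0291
grasp_force: 39.7
```

In the tool's units: -0.1 cm / 80 = -0.0013.

Call:
servo_tool:
  moves:
    - [0,0,-0.0013,0]
    - [0,0,-0.0013,0]
    - [0,0,-0.0013,0]
    - [0,0,-0.0013,0]

```text
time: 22.12
ee_pos: [0.4419, -0.1487, 0.0211]
tcp_rot: [-180.0, 0.1, 172.6]
wrist_force: [0.3, 0.2, -0.7]
opening: 0.0286
grasp_force: 39.7
```

In the tool's units: 20 cm / 80 = 0.25, 17 cm / 80 = 0.2125.

Call:
servo_tool:
  moves:
    - [0,0,0,0]
    - [0,0,0,0]
    - [0,0,0,0]
    - [0,0,0,0]
    - [0,0,0,0]
    - [0,0,0,0]
    - [0,0,0,0]
    - [0,0,0.0313,0]
    - [0,0,0.0813,0]
    - [0,0,0.125,0]
    - [0.0125,0.0438,0.15,0]
    - [0.025,0.0875,0.1625,0]
    - [0.0375,0.1313,0.175,0]
    - [0.0375,0.175,0.175,0]
    - [0.0375,0.2125,0.175,0]
    - [0.0375,0.25,0.175,0]
    - [0.0375,0.25,0.175,0]
    - [0.0375,0.25,0.175,0]
  claw: 0

```text
time: 23.62
ee_pos: [0.4712, 0.0527, 0.1602]
tcp_rot: [-180.0, -0.0, 172.8]
wrist_force: [-0.5, -0.8, -0.2]
opening: 0.0854
grasp_force: 0.0
```

```bash
python3 - <<'E'
from h import *
t=camera("top")[:,:,::-1];s=camera("scene")[:,:,::-1];print(get_obs()["time"])
a=cv2.resize(t[165:315,315:390],None,fx=4,fy=4,interpolation=cv2.INTER_CUBIC)
b=cv2.resize(s[190:340,140:310],None,fx=2.9,fy=4,interpolation=cv2.INTER_CUBIC)
cv2.imwrite("pics/fin.png",cv2.hconcat([a,b]))
E
```

```text
23.7167
```

View pics/fin.png

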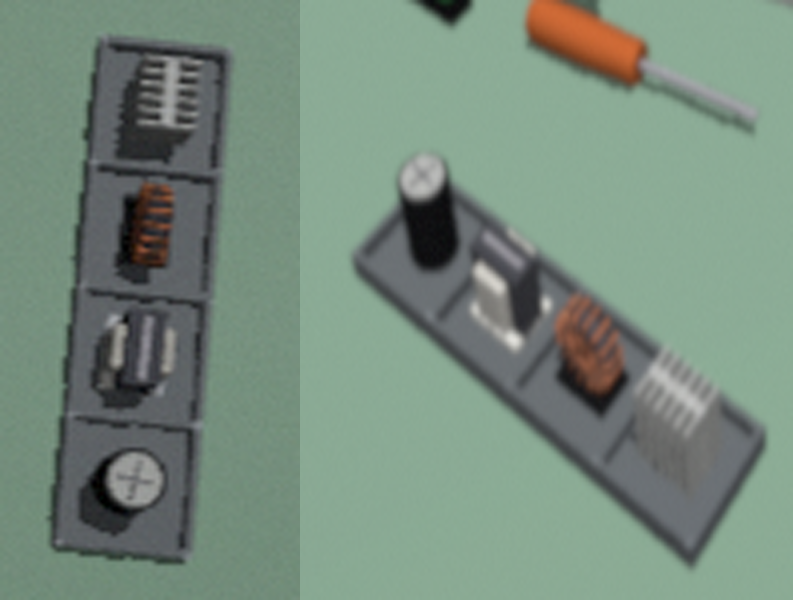

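All four components stand upright in their own pockets. From the far end they are the heatsink (170,90), choke (153,225), transformer (147,348) and capacitor (134,480).

```bash
python3 -c "
from workcell import *
print(job_done())"
```

```text
the job is handed in; nothing more can be done
None
```

All four components are upright and released in the tray in reverse order (far to near: heatsink, choke, transformer, capacitor), and the job was handed in at about 24 s; the hand-in gave no verdict.

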